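Zero the burrs of the coffee grinder

TASK

The coffee grinder has been cleaned and its adjusting collar is only started on its thread. Push the grounds drawer home until it clicks in at its catch, then screw the collar down clockwise until it bottoms out, back it off a quarter turn, and finish with the gripper still holding the collar there, so that I can tighten its lock screw. Leave the other things about the grinder alone.

Things in the scene. Friction and masses are not known exactly. Their poses are not given: they have to be found in the camera images.
- grinder: electric coffee grinder, hopper off, standing fast. Base 200 mm (x) by 150 mm (y), 95 mm high, drawer in its front; tower 134 mm wide, 215 mm high, its front 45 mm behind the base's front; on it a flange 72 mm across, top at 231 mm, rear lock screw (below 230 mm). Origin: centre of the underside, on the collar's upright axis. x points from the drawer front to the back, z up: the drawer opens to -x
- drawer_pull (a point): middle of the outer face of the steel pull bar on the black drawer front; moves with the drawer. Bar 70 mm wide, 14 mm high, 16 mm out of the front panel (146 mm wide, 66 mm high); this point is 47 mm above the table and, with the drawer shut, 122 mm in front (-x) of the grinder's origin
- drawer (a joint): how far the grounds drawer stands open (m): 0 = fully home against its stop. It slides with under 1 N of friction; from 13 mm on a spring catch resists with about 4 N, and once past its crest (5 to 6 mm) it draws the drawer home and keeps it. A drawer that has not passed the catch stays 5 mm or more open
- collar: knurled steel burr-adjusting collar on the threaded neck at the grinder's top: round, 58 mm across, 26 mm tall, open throat 40 mm wide. Point on its axis, half-way up, 257 mm above the table when fully down (it rises 3 mm a turn); this frame does not turn with it. 13 mm of bare neck between its underside and the flange leave room for fingertips
- collar_turn (a joint): how far the collar is unscrewed (rad): 0 = bottomed out on a hard stop, growing anticlockwise seen from above; clockwise screws it down. The thread drags with about 0.12 N m and stays where it is left; turned on against the stop, the fingers slip round the collar
- index_dot (a point): black dot on the collar's top face, 24 mm from its axis; with the collar bottomed out it stands at the grinder's front (its -x side), and it turns with the collar
- hopper: the grinder's bean hopper, taken off and stood mouth down: clear plastic funnel, 124 mm across at the table, 120 mm tall; stands about the grinder, to be left alone; origin under its middle on the table
- mug: white mug, 82 mm across, 95 mm tall; stands about the grinder, to be left alone; origin under its middle on the table
- cup: earthenware cup without handle, 68 mm across, 62 mm tall; stands about the grinder, to be left alone; origin under its middle on the table
- bowl: blue glazed bowl, 120 mm across, 55 mm tall; stands about the grinder, to be left alone; origin under its middle on the table
- tin: coffee tin, 85 mm across, 121 mm tall; stands about the grinder, to be left alone; origin under its middle on the table
- brush: burr-cleaning brush with wooden handle lying flat, 170 mm long; to be left alone; origin under its middle
- screwdriver: screwdriver lying flat, 170 mm long; to be left alone; origin under its middle

How it is judged:
On the way, in this order (a step that is already met when the one before it is completed fails the run):
1. the grounds drawer is home at its catch (value of joint drawer below 0.003 m), for 0.2 s.
2. the collar is screwed down until it bottoms out (value of joint collar_turn below 0.07 rad and value of joint drawer below 0.003 m), for 0.1 s.
At the end, for the whole second after the job is handed in: After bottoming out, the collar is a quarter turn (90 degrees, within 15) back from its stop, gripped by the fingers (over 3 N, gripper within 30 mm of the collar's axis) through the last second, and the drawer is still home within 3 mm (value of joint collar_turn between 1.311 and 1.831 rad and value of joint drawer below 0.003 m and contact force between the fingers and collar above 3 N and horizontal distance between the grasp point and collar below 0.03 m); the arm keeps its last pose, push and grip.
It fails at once if a thing about the grinder is shifted by more than 30 mm or knocked over (distance of any of hopper, mug, cup, bowl, tin, brush, screwdriver from where it was at the start of the episode above 0.03 m or angle between any of hopper, mug, cup, bowl, tin's own z axis and vertical above 0.6 rad).
It also fails if it takes over 64 s, if anything falls off the work surface, if the arm or the gripper's body presses on something with over 40 N, if the wrist force passes 120 N, or if a joint passes its speed limit or range.

ROBOT

A 6-joint arm with a two-finger parallel gripper is mounted at the origin on the work surface. World frame = base frame: x ahead of the robot, y to its left, z up, the work surface at z = 0. Lengths are in m, angles in rad, forces in N, time in s.
With the tool pointing down it reaches from about 0.3 to 0.775 m from the base axis. Payload 14.6 kg.
Tool frame: the origin (TCP) lies at the very end of the fingers, on their centre line; the grasp point (between the pads) lies 19 mm behind it; z points along the fingers, y is the direction in which the jaws open and shut (so a half turn about z gives the same grasp; the last joint's range is limited). The gripper opens to 94 mm and grips with 3 to 60 N. Pads are 16 mm wide; open, the fingers measure 119 mm over their backs; the gripper's body (75 mm by 177 mm) begins 78 mm behind the grasp point.
Start: joints at [1.281, 0.3, 1.521, -0, 1.321, -0.067], TCP at [0.122, 0.536, 0.205] pointing down, gripper open.
Joint ranges: [-3.03, 3.03], [-0.79, 2.21], [0.23, 2.52], [-1.04, 4.18], [0, 3.07], [-2.55, 2.55]. Speed limits (rad/s): [2.22, 2.22, 2.57, 3.14, 3.14, 3.14].

INTERFACE

Orientations are given as a 3x3 rotation matrix whose columns are the frame's x, y, z axes.
In Python, from cell import arm gives the robot as it stands.
- The arm moves only by the tool play_rows, never from a script. Its argument "series" is a list of rows, each a list of 3 entries, a list of its own where there are three numbers: the shift along the tool's x, y, z in m, then the turn, a rotation vector about the tool's x, y, z in degrees, then the opening, from 0 (shut) to 1 (fully open). A call has 1 to 10 rows; each row shifts and turns the commanded pose from where the row before left it, along the tool's axes as they then stand; what a row does not reach is not made up. A row lasts 1/10 s, in which the tool goes at most 50 mm and 8.59 degrees, less where a joint would pass 70% of its speed; a pose out of reach is approached as far as the arm can. A call is refused whole if a number of a shift passes 0.05 or a number of a turn 8.59, either way. A call with a gripper value outside its range is refused whole. The fingers move at their own pace and stop on an object; "force" is the grip in N (left out, the last holds). Time passes only in rows, so rows that do not move let the fingers close. It gives the time, the measured TCP pose, the force and the opening at its end, in the units of the state.
- arm.sense(): the state, without advancing time (a new reading comes with each control period).
- arm.camera(name): name is "scene" or "side" or "wrist"; returns a dict with "image" (400x640x3 uint8, blue, green, red), "K" (3x3 intrinsics, pixels), "pose" (4x4, takes a point from camera to world coordinates). Camera axes: x right, y up, looking along -z (the intrinsics and any distortion apply to the point x, -y, -z); pixel columns grow to the right and rows downward; lengths in m; the calibration is good to about 2 mm. The wrist camera is an equidistant fisheye: a pixel r from the principal point sees the ray r / f radians off the axis. A picture is of the moment at which its call begins. There is no depth.
- arm.sign_off(): hands the job in, once; it reports no verdict.
Trained networks look in a picture, given as the dict that the camera call returned (one of the last four; its "shot" number tells which), for a name from the list of things; names that differ only in an ending like _2 or _b are one class to them, and where a whole thing is asked for, a point or a joint stands for the part that bears it (a point fixed in the world has none). Each returns a list of dicts, best first, with "confidence" (0 to 1); they miss things now and then, are a little off and sometimes report something else, mostly with a low value. They report only what shows in the picture. A call takes as long as a camera call.
- arm.find_in(label, picture): "box" ([left, top, width, height] in pixels, round what is visible of it).
The state is a dict: "time": time; "q": joint angles; "qd": joint speeds; "tau": joint torques, N m; "eef_pos": TCP position; "ee_rot": TCP orientation; "contact_force": force on the tool from outside, world axes, zero at the start; "wrist_torque": the same for the moment, N m; "finger_gap": finger opening in m.
Only numpy, scipy, OpenCV 4.12 (cv2) and the standard library are available. Lean on these libraries where they do the work, as an engineer would, in place of code of your own. Each camera call takes 0.05 s, during which the arm holds its last target.

## Working session

There is one attempt and no reset: what is moved stays moved. The work goes in short steps, Python scripts to look and compute and a tool call to move; the robot and the scene stay as the last step left them, time stands still between calls to the robot, and variables do not carry over. Pictures are saved under pics/ and viewed, and the job is handed in when it is done.

Besides the shell and the picture viewer there is one more tool, called after "Request:" as name(argument=value, ...) on one line, values as JSON. play_rows: Moves the arm, as the interface text tells. Its arguments: {"type":"object","properties":{"series":{"type":"array","items":{"type":"array"}},"force":{"type":"number"}},"required":["series"]}

```bash
ls; mkdir -p pics; python3 - <<'E'
from cell import arm
import cv2,numpy as np
s=arm.sense();print(s)
for n in ["scene","side","wrist"]:
    p=arm.camera(n);cv2.imwrite(f"pics/{n}0.png",p["image"]);print(n,p["K"],p["pose"],[k for k in p])
    for l in ["grinder","drawer_pull","collar","index_dot","hopper","mug","cup","bowl","tin","brush","screwdriver"]:
        r=arm.find_in(l,p);print(l,[(x["box"],round(x["confidence"],2)) for x in r[:2]])
E
```

```text
pics
{'time': 0.0, 'q': array([ 1.28140352e+00,  3.00484304e-01,  1.52160325e+00, -1.78307065e-05,
        1.32072222e+00, -6.65860958e-02]), 'qd': array([-0.00063478, -0.00049735, -0.00169544,  0.00039646,  0.00030051,
        0.00109211]), 'tau': array([-3.65784181e-03, -5.31797254e+01, -3.52743888e+01,  7.06721703e-02,
        2.42871634e-02,  1.84582700e-05]), 'eef_pos': array([0.12145247, 0.5361366 , 0.20486972]), 'ee_rot': array([[-9.75282065e-01,  2.20963308e-01, -3.30772491e-04],
       [ 2.20963547e-01,  9.75281364e-01, -1.17143975e-03],
       [ 6.37510441e-05, -1.21557284e-03, -9.99999259e-01]]), 'contact_force': array([ 0.08308558, -0.38341773, -0.28957743]), 'wrist_torque': array([ 0.04209815, -0.02507601,  0.00571743]), 'finger_gap': 0.09380105991034078}
scene [[367.56970112   0.         319.97263453]
 [  0.         367.56970112 200.61356694]
 [  0.           0.           1.        ]] [[ 0.26837049 -0.77812458  0.56789033  1.20353939]
 [ 0.96331255  0.21830157 -0.15611966 -0.08545501]
 [-0.00249081  0.58895379  0.80816287  0.98355312]
 [ 0.          0.          0.      
[... 1340 characters left out ...]
, 22.6, 17.8], 0.22)]
tin [([283.4, 209.4, 30.1, 48.1], 0.92)]
brush [([319.5, 273.4, 64.2, 21.0], 0.71), ([348.0, 163.2, 27.1, 44.2], 0.3)]
screwdriver []
wrist [[309.70691629   0.         313.05888189]
 [  0.         309.70691629 202.70209489]
 [  0.           0.           1.        ]] [[ 2.20447033e-01 -9.37988347e-01 -2.67546194e-01  4.45513464e-02]
 [ 9.75398664e-01  2.12200924e-01  5.97345359e-02  5.52493165e-01]
 [ 7.43250828e-04 -2.74132501e-01  9.61691645e-01  3.84436700e-01]
 [ 0.00000000e+00  0.00000000e+00  0.00000000e+00  1.00000000e+00]] ['image', 'K', 'pose', 'shot']
grinder []
drawer_pull []
collar []
index_dot []
hopper []
mug []
cup []
bowl []
tin []
brush []
screwdriver []
```

```bash
python3 - <<'E'
import cv2
for n,(a,b,c,d) in {"scene":(140,300,380,320),"side":(220,110,420,300)}.items():
    i=cv2.imread(f"pics/{n}0.png")
    y0={"scene":160,"side":100}[n]
    cv2.imwrite(f"pics/{n}0c.png",cv2.resize(i[y0:y0+150,a:a+200],None,fx=4,fy=4,interpolation=cv2.INTER_CUBIC))
E
```

```text
(no output)
```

View pics/scene0.png

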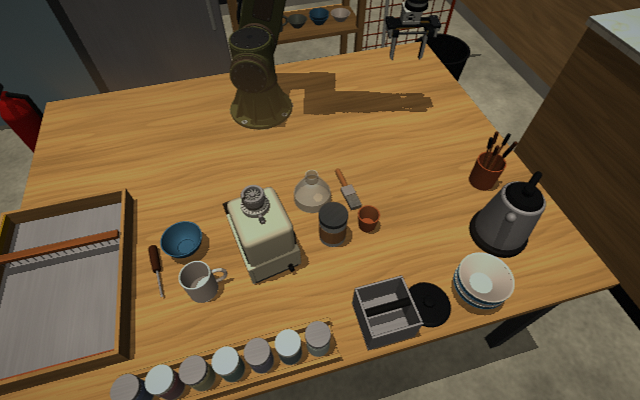

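View pics/side0.png

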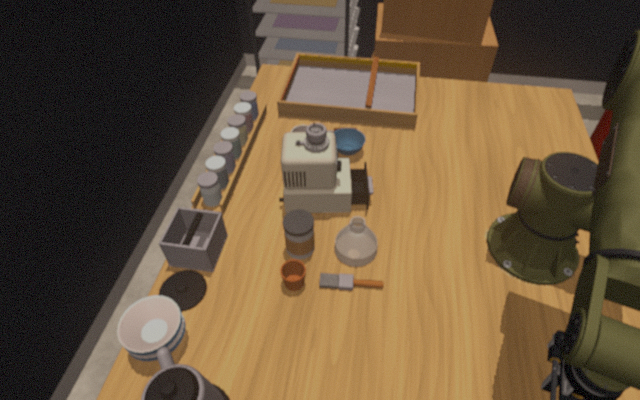

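```bash
echo
```

```text
(no output)
```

View pics/scene0c.png

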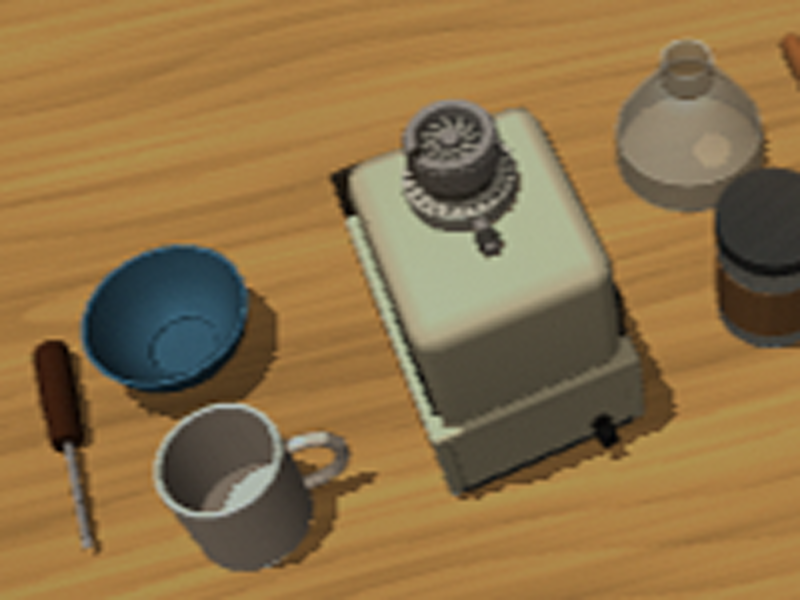

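View pics/side0c.png

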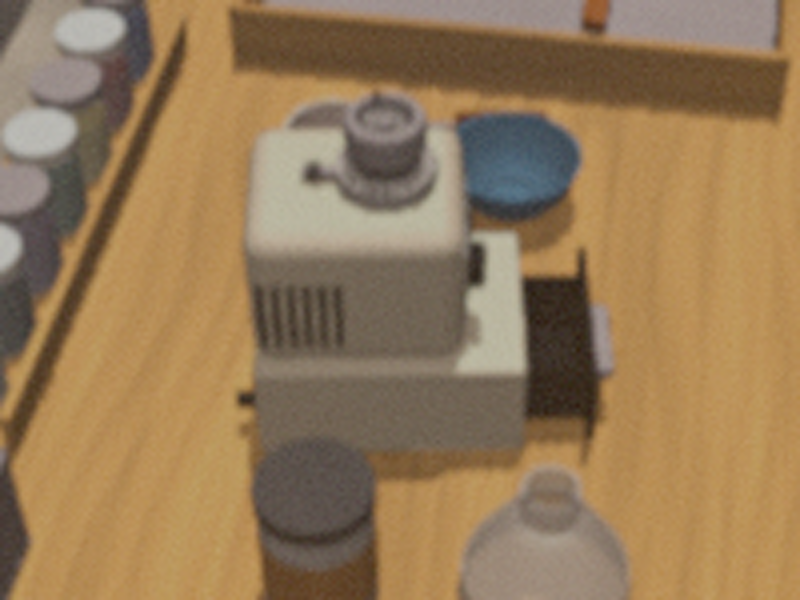

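The collar axis, base corners and drawer show clearly in both views. The drawer is about 50 mm open and faces the robot. The index dot seems to be on the -y side, near side px (314,124) and scene px (243,199). I'll fit the pose next.

```bash
cat > h.py <<'E'
import numpy as np,cv2
from scipy.optimize import least_squares
SC=(np.array([[367.56970112,0,319.97263453],[0,367.56970112,200.61356694],[0,0,1]]),np.array([[0.26837049,-0.77812458,0.56789033,1.20353939],[0.96331255,0.21830157,-0.15611966,-0.08545501],[-0.00249081,0.58895379,0.80816287,0.98355312]]))
SI=(np.array([[439.42044372,0,323.44052068],[0,439.42044372,194.99552432],[0,0,1]]),np.array([[-0.9861649,0.11512525,-0.11926847,0.45139521],[-0.1655109,-0.72383252,0.6698303,0.82982408],[-0.00921602,0.68030336,0.73287271,1.02562775]]))
def proj(cam,P):
    K,T=cam; c=T[:,:3].T@(np.asarray(P)-T[:,3]); return np.array([K[0,0]*c[0]/-c[2]+K[0,2],K[1,1]*-c[1]/-c[2]+K[1,2]])
def ray(cam,px):
    K,T=cam; d=np.array([(px[0]-K[0,2])/K[0,0],-(px[1]-K[1,2])/K[1,1],-1]); return T[:,3],T[:,:3]@d
def onz(cam,px,z):
    o,d=ray(cam,px); return o+d*(z-o[2])/d[2]
def loc(p,L):
    c,s=np.cos(p[2]),np.sin(p[2]); return np.array([p[0]+c*L[0]-s*L[1],p[1]+s*L[0]+c*L[1],L[2]])
E
cat > fit.py <<'E'
from h import *
si=lambda u,v:(220+u/4,100+v/4)
sc=lambda u,v:(140+u/4,160+v/4)
obs=[(SI,si(523,368),(-.1,.075,.095)),(SI,si(517,235),(-.1,-.075,.095)),(SI,si(255,362),(.1,.075,.095)),(SI,si(520,447),(-.1,.075,0)),(SI,si(262,443),(.1,.075,0)),
(SC,sc(432,437),(.1,-.075,.095)),(SC,sc(638,360),(.1,.075,.095)),(SC,sc(457,493),(.1,-.075,0)),(SC,sc(640,417),(.1,.075,0)),(SC,sc(347,215),(-.1,-.075,.095))]
# collar top centre with unknown rise
def res(p):
    r=[proj(c,loc(p,L))-np.array(u) for c,u,L in obs]
    r.append(proj(SI,loc(p,(0,0,.27+p[3])))-si(385,118)); r.append(proj(SC,loc(p,(0,0,.27+p[3])))-sc(450,140))
    r.append(proj(SI,loc(p,(-.122-p[4],0,.047)))-si(606,342))
    return np.concatenate(r)
f=least_squares(res,[.55,-.15,0,0,.05],loss="soft_l1")
print(f.x,np.degrees(f.x[2]));print(res(f.x).reshape(-1,2).round(1))
p=f.x
for s in range(0,360,45):
    a=np.radians(180+s); P=loc(p,(.024*np.cos(a),.024*np.sin(a),.27+p[3])); print(s,(4*(proj(SI,P)-[220,100])).round(),(4*(proj(SC,P)-[140,160])).round())
for n,c,box in [("mug",SC,(178.3,259.7,49.1,45)),("bowl",SC,(162.9,223.4,39.7,34.7)),("hopper",SC,(293,170.2,36.5,44)),("tin",SC,(320.5,204.1,30.3,43.8))]:
    print(n,onz(c,(box[0]+box[2]/2,box[1]+box[3]/2),.05))
E
python3 fit.py
```

```text
[ 0.63509431 -0.10152415  0.1615794  -0.0053509   0.04488339] 9.257817638475299
[[ 0.7  0.4]
 [ 0.3 -1.2]
 [-1.2  2.1]
 [ 0.3  1.9]
 [-0.5  3.1]
 [-1.   1.1]
 [ 0.  -0.9]
 [-1.8  1.7]
 [ 1.1  0.4]
 [-1.2 -0.5]
 [-0.1  0.7]
 [-0.3 -0.7]
 [-0.  -0.2]]
0 [420. 120.] [436. 109.]
45 [409. 105.] [414. 127.]
90 [385.  99.] [411. 151.]
135 [360. 105.] [431. 167.]
180 [350. 121.] [461. 166.]
225 [359. 137.] [484. 148.]
270 [384. 143.] [486. 124.]
315 [409. 136.] [466. 108.]
mug [ 0.72517628 -0.28377572  0.05      ]
bowl [ 0.57893828 -0.32897591  0.05      ]
hopper [0.50795303 0.07697408 0.05      ]
tin [0.65073683 0.11482549 0.05      ]
```

Fit: the grinder is at about (0.635, -0.10) with yaw 9°, and the drawer about 45 mm open. The dot is about 100° anticlockwise, plus an unknown number of whole turns. I'll travel high with the fingers shut to a point in front of the pull.

Request:
play_rows(series=[[[-0.0226,-0.0293,0],[0,0,0],0],[[-0.0226,-0.0293,0],[0,0,0],0],[[-0.0226,-0.0293,0],[0,0,0],0],[[-0.0226,-0.0293,0],[0,0,0],0],[[-0.0226,-0.0293,0],[0,0,0],0],[[-0.0226,-0.0293,0],[0,0,0],0],[[-0.0226,-0.0293,0],[0,0,0],0],[[-0.0226,-0.0293,0],[0,0,0],0],[[-0.0226,-0.0293,0],[0,0,0],0],[[-0.0226,-0.0293,0],[0,0,0],0]], force=30)

```text
time: 2.8
eef_pos: [0.2775, 0.1994, 0.2057]
ee_rot: [[-0.975, 0.221, 0.001], [0.221, 0.975, 0.0], [-0.001, 0.001, -1.0]]
contact_force: [0.8, 0.5, 0.9]
finger_gap: 0.0175
```

Request:
play_rows(series=[[[-0.0226,-0.0293,0],[0,0,0],0],[[-0.0226,-0.0293,0],[0,0,0],0],[[-0.0226,-0.0293,0],[0,0,0],0],[[-0.0226,-0.0293,0],[0,0,0],0],[[-0.0226,-0.0293,0],[0,0,0],0],[[-0.0226,-0.0293,0],[0,0,0],0],[[-0.0226,-0.0293,0],[0,0,0],0],[[-0.0226,-0.0293,0],[0,0,0],0],[[-0.0226,-0.0293,0],[0,0,0],0],[[-0.0226,-0.0293,0],[0,0,0],0]])

```text
time: 3.8
eef_pos: [0.4333, -0.1366, 0.2055]
ee_rot: [[-0.975, 0.221, 0.0], [0.221, 0.975, -0.0], [-0.0, -0.0, -1.0]]
contact_force: [0.7, -0.0, 1.3]
finger_gap: 0.0004
```

Request:
play_rows(series=[[[0,0,0],[0,0,-7.4],0],[[0,0,0],[0,0,-7.4],0],[[0,0,0],[0,0,-7.4],0],[[0,0,0],[0,0,0],0]])

```text
time: 4.2
eef_pos: [0.4329, -0.1351, 0.2054]
ee_rot: [[-0.986, -0.166, -0.0], [-0.166, 0.986, -0.0], [0.0, -0.0, -1.0]]
contact_force: [-0.6, 0.9, -0.0]
finger_gap: 0.0005
```

```bash
python3 - <<'E'
from cell import arm
import cv2,numpy as np
s=arm.sense();print(s['time'],s['q'],s['eef_pos'],s['ee_rot'],s['finger_gap'])
for n in ["wrist","scene"]:
    p=arm.camera(n);cv2.imwrite(f"pics/{n}1.png",p["image"]);print(p["pose"].tolist())
    for l in ["drawer_pull","collar","index_dot"]:
        r=arm.find_in(l,p);print(l,[(x["box"],round(x["confidence"],2)) for x in r[:2]])
E
```

```text
4.2 [-3.83252919e-01  8.29189629e-02  1.77957827e+00 -3.11596153e-05
  1.27912344e+00 -2.12066736e+00] [ 0.43285499 -0.13506839  0.2054425 ] [[-9.86149799e-01 -1.65857085e-01 -3.71469318e-05]
 [-1.65857084e-01  9.86149800e-01 -1.72007209e-05]
 [ 3.94853007e-05 -1.08014057e-05 -9.99999999e-01]] 0.0005333481608427501
[[-0.16635701520002552, -0.9482359207221299, -0.27050689851830056, 0.3550172358211556], [0.9860652329812363, -0.1597420648308716, -0.04645243835609764, -0.14993768305462837], [0.0008365401340738535, -0.2744651369041636, 0.9615966871951983, 0.3844517277062024], [0.0, 0.0, 0.0, 1.0]]
drawer_pull [([249.0, 216.6, 128.5, 67.9], 0.94), ([414.5, 206.4, 90.9, 97.5], 0.36)]
collar []
index_dot []
[[0.26837048644756367, -0.7781245776197452, 0.5678903271829788, 1.2035393918362711], [0.9633125546193351, 0.21830156815827778, -0.15611965748235332, -0.0854550057826153], [-0.0024908064293662356, 0.5889537902448116, 0.8081628727178709, 0.9835531230198328], [0.0, 0.0, 0.0, 1.0]]
drawer_pull [([225.3, 200.1, 2.9, 10.8], 0.6)]
collar [([241.4, 183.3, 25.2, 26.4], 0.79)]
index_dot [([236.1, 184.9, 25.6, 24.8], 0.58), ([161.3, 220.7, 44.2, 35.9], 0.3)]
```

View pics/wrist1.png

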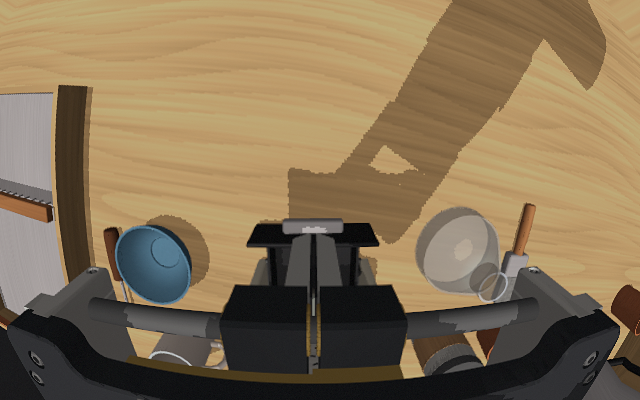

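```bash
cat >> h.py <<'E'
def wray(pose,px,f=309.70691629,c=(313.05888189,202.70209489)):
    d=np.array(px)-c; r=np.hypot(*d); t=r/f; s=np.sin(t)/max(r,1e-9)
    return pose[:3,:3]@np.array([d[0]*s,-d[1]*s,-np.cos(t)])
def won(pose,px,z):
    d=wray(pose,px); o=pose[:3,3]; return o+d*(z-o[2])/d[2]
E
python3 - <<'E'
from h import *
T=np.array([[-0.16635701520002552, -0.9482359207221299, -0.27050689851830056, 0.3550172358211556], [0.9860652329812363, -0.1597420648308716, -0.04645243835609764, -0.14993768305462837], [0.0008365401340738535, -0.2744651369041636, 0.9615966871951983, 0.3844517277062024]])
for px,z in [((283,219),.054),((342,219),.054),((283,233),.04),((342,233),.04),((247,247),.08),((379,246),.08)]: print(px,won(T,px,z))
a=won(T,(247,247),.08);b=won(T,(379,246),.08);print(np.hypot(*(a-b)[:2]),np.degrees(np.arctan2(-(b-a)[0],(b-a)[1])))
E
```

```text
(283, 219) [ 0.47252809 -0.16431201  0.054     ]
(342, 219) [ 0.46144123 -0.0985074   0.054     ]
(283, 233) [ 0.4951007 -0.1625174  0.04     ]
(342, 233) [ 0.4833614  -0.09284747  0.04      ]
(247, 247) [ 0.50217694 -0.19792107  0.08      ]
(379, 246) [ 0.47710605 -0.05621456  0.08      ]
0.143907206782604 10.033018043267779
```

The pull is centred in front of the fingers with about 27 mm of clearance. I'll descend and push.

Request:
play_rows(series=[[[0,0,0.034],[0,0,0],0],[[0,0,0.034],[0,0,0],0],[[0,0,0.034],[0,0,0],0],[[0,0,0.034],[0,0,0],0],[[0,0,0.032],[0,0,0],0],[[0,0,0],[0,0,0],0]])

```text
time: 5.2
eef_pos: [0.4309, -0.1342, 0.0345]
ee_rot: [[-0.987, -0.163, -0.006], [-0.163, 0.987, 0.002], [0.005, 0.003, -1.0]]
contact_force: [0.2, 0.2, 1.2]
finger_gap: 0.0005
```

Request:
play_rows(series=[[[-0.01,0,0],[0,0,0],0],[[-0.01,0,0],[0,0,0],0],[[-0.01,0,0],[0,0,0],0],[[-0.01,0,0],[0,0,0],0],[[-0.01,0,0],[0,0,0],0],[[-0.005,0,0],[0,0,0],0]])

```text
time: 5.8
eef_pos: [0.4882, -0.1258, 0.0377]
ee_rot: [[-0.986, -0.164, 0.001], [-0.164, 0.986, -0.0], [-0.0, -0.0, -1.0]]
contact_force: [-0.0, -0.8, 1.7]
finger_gap: 0.0006
```

Request:
play_rows(series=[[[-0.005,0,0],[0,0,0],0],[[-0.005,0,0],[0,0,0],0],[[-0.003,0,0],[0,0,0],0]])

```text
time: 6.1
eef_pos: [0.4995, -0.1239, 0.0373]
ee_rot: [[-0.986, -0.164, -0.002], [-0.164, 0.986, 0.0], [0.002, 0.0, -1.0]]
contact_force: [-6.4, -0.8, 6.0]
finger_gap: -0.0001
```

Request:
play_rows(series=[[[-0.003,0,0],[0,0,0],0],[[-0.003,0,0],[0,0,0],0]])

```text
time: 6.3
eef_pos: [0.5059, -0.1228, 0.0374]
ee_rot: [[-0.987, -0.164, -0.0], [-0.164, 0.987, 0.0], [0.0, 0.0, -1.0]]
contact_force: [-0.5, 0.6, -0.6]
finger_gap: 0.0004
```

Request:
play_rows(series=[[[-0.002,0,0],[0,0,0],0],[[-0.002,0,0],[0,0,0],0]])

```text
time: 6.5
eef_pos: [0.5065, -0.1226, 0.0372]
ee_rot: [[-0.986, -0.164, -0.009], [-0.164, 0.986, 0.0], [0.009, 0.002, -1.0]]
contact_force: [-40.3, -7.8, 28.5]
finger_gap: 0.0004
```

```bash
python3 - <<'E'
from cell import arm
import cv2
p=arm.camera("side");cv2.imwrite("pics/side2.png",cv2.resize(p["image"][100:250,220:420],None,fx=4,fy=4,interpolation=cv2.INTER_CUBIC))
E
```

```text
(no output)
```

View pics/side2.png

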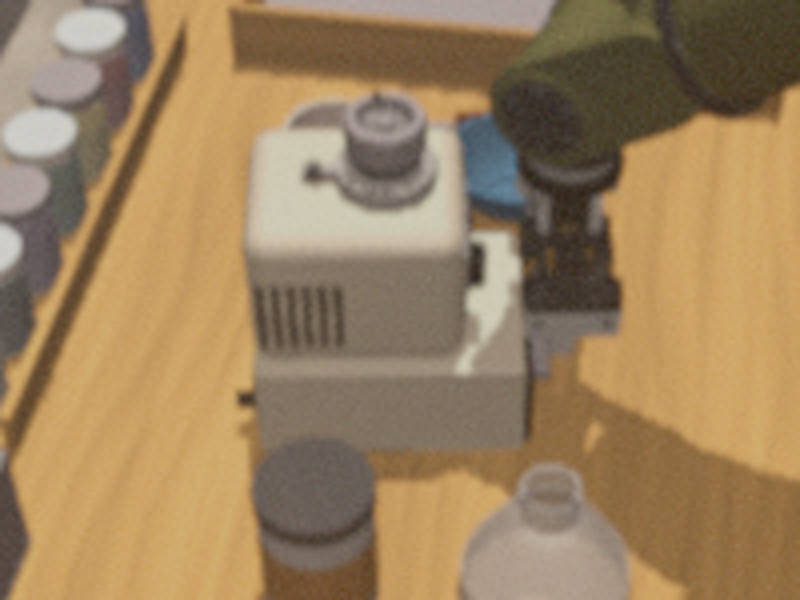

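The force rose to 40 N with the pull at the expected shut position, and the side view shows the front panel flush at px (527,400). The drawer is home. I'll back off and rise.

Request:
play_rows(series=[[[0.02,0,0],[0,0,0],0],[[0.03,0,0],[0,0,0],0],[[0,0,-0.04],[0,0,0],0],[[0,0,-0.04],[0,0,0],0],[[0,0,-0.045],[0,0,0],0.2],[[0,0,-0.045],[0,0,0],0.4],[[0,0,-0.045],[0,0,0],1],[[0,0,-0.045],[0,0,0],1],[[0,0,-0.045],[0,0,0],1],[[0,0,0],[0,0,0],1]])

```text
time: 7.55
eef_pos: [0.4617, -0.1307, 0.3482]
ee_rot: [[-0.986, -0.164, 0.009], [-0.164, 0.986, -0.003], [-0.008, -0.005, -1.0]]
contact_force: [-0.1, -0.2, -0.6]
finger_gap: 0.0449
```

Request:
play_rows(series=[[[-0.03,0,0],[0,0,0],1],[[-0.04,0,0],[0,0,0],1],[[-0.03,0,0],[0,0,0],1],[[-0.02,0,0],[0,0,0],1],[[0,0,0],[0,0,0],1]])

```text
time: 8.05
eef_pos: [0.5804, -0.1101, 0.3404]
ee_rot: [[-0.986, -0.165, -0.002], [-0.165, 0.986, 0.001], [0.002, 0.001, -1.0]]
contact_force: [0.6, -1.6, -0.2]
finger_gap: 0.0852
```

```bash
cat > look.py <<'E'
from cell import arm
import cv2,numpy as np,sys
t=sys.argv[1]
s=arm.sense();print(s['time'],s['q'].round(3),s['eef_pos'].round(4),s['finger_gap'])
p=arm.camera("wrist");np.save(f"pics/w{t}.npy",p["pose"])
for l in ["collar","index_dot","drawer_pull"]:
    print(l,[(x["box"],round(x["confidence"],2)) for x in arm.find_in(l,p)[:2]])
cv2.imwrite(f"pics/w{t}.png",p["image"])
E
python3 look.py 3
```

```text
8.05 [-0.25   0.339  1.164  0.     1.641 -1.986] [ 0.5804 -0.1101  0.3404] 0.08524915328121806
collar [([287.2, 231.7, 57.6, 65.7], 0.64), ([264.8, 126.3, 96.3, 19.0], 0.24)]
index_dot [([281.8, 231.9, 63.4, 63.4], 0.6)]
drawer_pull [([265.5, 127.5, 94.4, 15.4], 0.65)]
```

View pics/w3.png

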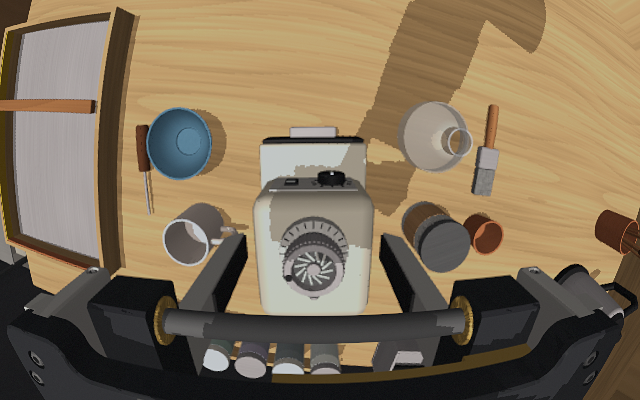

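```bash
python3 - <<'E'
import cv2
i=cv2.imread("pics/w3.png");cv2.imwrite("pics/w3c.png",cv2.resize(i[205:315,260:370],None,fx=5,fy=5,interpolation=cv2.INTER_CUBIC))
E
```

```text
(no output)
```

View pics/w3c.png

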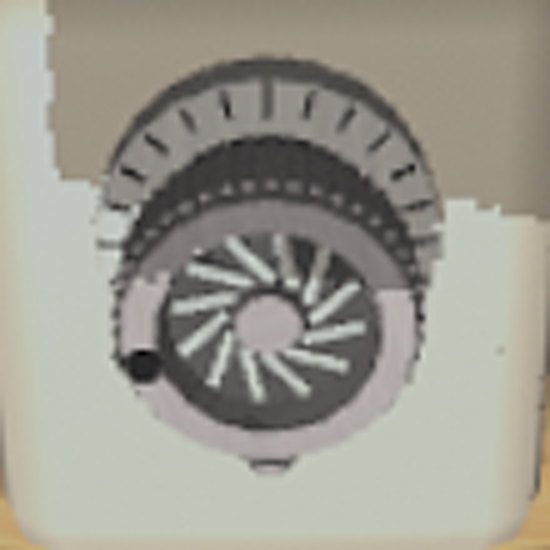

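```bash
python3 - <<'E'
from h import *
T=np.load("pics/w3.npy")
px=lambda u,v:(260+u/5-.4,205+v/5-.4)
out=[px(124,315),px(416,315),px(270,452),px(268,196),px(180,425),px(365,425)]
def res(p,r=.029,o=out): return [np.hypot(*(won(T,u,p[2])[:2]-p[:2]))-r for u in o]
f=least_squares(res,[.635,-.1,.27]);print("outer",f.x,np.array(f.fun)*1e3)
inn=[px(160,315),px(384,315),px(270,430),px(270,222)]
g=least_squares(lambda p:res(p,.02,inn),[.635,-.1,.27]);print("inner",g.x,np.array(g.fun)*1e3)
for c in (f.x,):
    for z in (.27,.273,c[2]):
        cc=np.mean([won(T,u,z)[:2] for u in out[:4]],0)
        d=won(T,px(143,366),z)[:2]-c[:2];print(z,np.hypot(*d),np.degrees(np.arctan2(d[1],d[0]))-180-9.6)
# base front edge/tower yaw from drawer pull ends
a,b=won(T,(290,133),.05),won(T,(336,133),.05);print(a,b,np.degrees(np.arctan2(-(b-a)[0],(b-a)[1])))
E
```

```text
outer [ 0.64701953 -0.09967075  0.24883324] [ 0.08751346 -0.25039434 -0.22468265  0.04436247 -0.09207504  0.42453413]
inner [ 0.62877277 -0.10270442  0.28302112] [-0.55968636 -0.54212508  0.44052241  0.60304675]
0.27 0.02393035698255514 -279.1213985235478
0.273 0.02399657116017213 -283.2670226505598
0.24883323662283868 0.026857311612637266 -252.00944977722483
[ 0.53199942 -0.15454105  0.05      ] [ 0.52053319 -0.08613406  0.05      ] 9.515334384382239
```

```bash
python3 - <<'E'
from h import *
T=np.load("pics/w3.npy")
px=lambda u,v:(260+u/5-.4,205+v/5-.4)
out=[px(124,315),px(416,315),px(270,452),px(268,196),px(180,425),px(365,425)]
inn=[px(160,315),px(384,315),px(270,430),px(270,222)]
for z in (.267,.27,.273,.276):
  r=lambda p:[np.hypot(*(won(T,u,z)[:2]-p[:2]))-p[2] for u in out]
  f=least_squares(r,[.635,-.1,.029])
  r2=lambda p:[np.hypot(*(won(T,u,z)[:2]-p[:2]))-p[2] for u in inn]
  g=least_squares(r2,[.635,-.1,.02])
  d=won(T,px(143,366),z)[:2]-(f.x[:2]+g.x[:2])/2
  print(z,f.x.round(4),g.x.round(4),np.degrees(np.arctan2(d[1],d[0]))%360-189.5)
# flange centre r .036 at z .231
E
```

```text
0.267 [ 0.6374 -0.1014  0.0271] [ 0.6373 -0.1012  0.0213] 108.04625254154644
0.27 [ 0.6358 -0.1017  0.0267] [ 0.6357 -0.1015  0.0211] 108.04625192913801
0.273 [ 0.6342 -0.1019  0.0264] [ 0.6341 -0.1018  0.0208] 108.04625103248833
0.276 [ 0.6326 -0.1022  0.0261] [ 0.6325 -0.102   0.0206] 108.04624960209219
```

The drawer is shut. The dot is at about +108° (crop px 143,366), plus possibly a whole turn. The collar axis is at (0.635, -0.102). I'll move over it.

Request:
play_rows(series=[[[-0.0276,-0.0004,0],[0,0,0],1],[[-0.0276,-0.0004,0],[0,0,0],1],[[0,0,0.02],[0,0,0],1],[[0,0,0.02],[0,0,0],1],[[0,0,0],[0,0,0],1],[[0,0,0],[0,0,0],1]])

```text
time: 8.85
eef_pos: [0.6331, -0.1027, 0.3036]
ee_rot: [[-0.987, -0.164, 0.001], [-0.164, 0.987, -0.0], [-0.001, -0.0, -1.0]]
contact_force: [0.5, 0.3, 0.6]
finger_gap: 0.0937
```

```bash
python3 look.py 4
```

```text
8.85 [-0.218  0.468  1.068 -0.     1.604 -1.953] [ 0.6331 -0.1027  0.3036] 0.09367702108138859
collar [([281.4, 186.3, 73.4, 78.7], 0.69), ([259.9, 86.3, 108.3, 18.0], 0.43)]
index_dot [([276.5, 188.1, 75.7, 75.1], 0.69)]
drawer_pull [([256.7, 85.7, 113.4, 20.9], 0.85)]
```

View pics/w4.png

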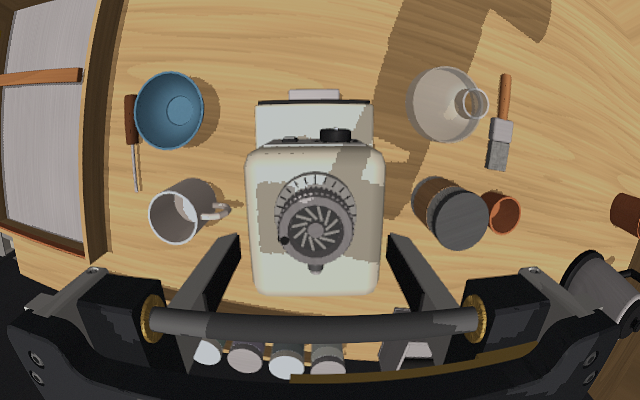

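Request:
play_rows(series=[[[-0.002,0.0005,0.02],[0,0,0],1],[[0,0,0.02],[0,0,0],1],[[0,0,0.02],[0,0,0],1],[[0,0,0.001],[0,0,0],1],[[0,0,0],[0,0,0],1],[[0,0,0],[0,0,0],0.55],[[0,0,0],[0,0,0],0.55]], force=25)

```text
time: 9.75
eef_pos: [0.6357, -0.1017, 0.2427]
ee_rot: [[-0.986, -0.164, 0.002], [-0.164, 0.986, -0.0], [-0.002, -0.001, -1.0]]
contact_force: [0.2, -0.9, 0.4]
finger_gap: 0.0814
```

Request:
play_rows(series=[[[0,0,0],[0,0,0],0],[[0,0,0],[0,0,0],0],[[0,0,0],[0,0,0],0],[[0,0,0],[0,0,0],0]])

```text
time: 10.15
eef_pos: [0.6353, -0.1007, 0.2416]
ee_rot: [[-0.986, -0.165, -0.0], [-0.165, 0.986, 0.001], [0.0, 0.001, -1.0]]
contact_force: [-1.6, 4.7, 1.6]
finger_gap: 0.0577
```

```bash
python3 look.py 5; python3 -c "
from cell import arm;s=arm.sense();print(s['contact_force'],s['wrist_torque'],s['tau'])"
```

```text
10.15 [-2.150e-01  4.930e-01  1.172e+00  1.000e-03  1.477e+00 -1.951e+00] [ 0.6353 -0.1007  0.2416] 0.057684808096092194
collar []
index_dot [([262.1, 210.3, 101.0, 96.8], 0.91), ([499.9, 202.5, 44.1, 46.9], 0.24)]
drawer_pull [([249.7, 80.8, 127.1, 19.2], 0.66)]
[-1.96473589  5.76040527  2.37268802] [ 0.9769605   0.32770518 -0.0237387 ] [-3.14052500e+00 -6.44143510e+01 -3.71154392e+01 -1.24326702e+00
 -6.42193258e-01 -8.36535492e-04]
```

View pics/w5.png

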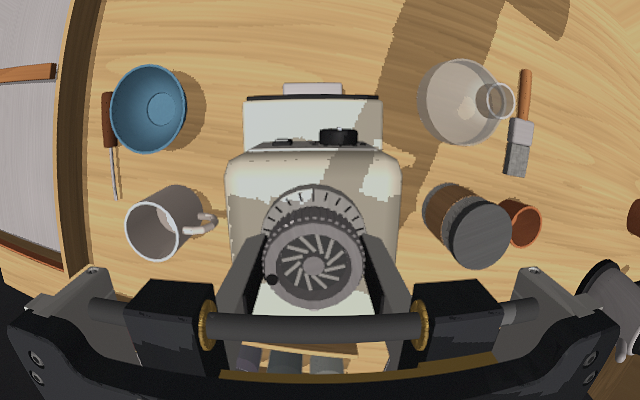

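Gripped with a gap of 57.7 mm. The dot is at px (272,280). Now turning clockwise.

Request:
play_rows(series=[[[0,0.0007,0],[0,0,8],0],[[0,0,0.0001],[0,0,8],0],[[0,0,0.0001],[0,0,8],0],[[0,0,0],[0,0,8],0],[[0,0,0.0001],[0,0,8],0],[[0,0,0.0001],[0,0,8],0],[[0,0,0],[0,0,8],0],[[0,0,0.0001],[0,0,8],0],[[0,0,0.0001],[0,0,8],0],[[0,0,0.0001],[0,0,8],0]])

```text
time: 11.35
eef_pos: [0.6355, -0.1003, 0.2409]
ee_rot: [[-0.328, 0.945, 0.001], [0.945, 0.328, 0.001], [0.001, 0.001, -1.0]]
contact_force: [2.4, 3.4, 0.2]
finger_gap: 0.0578
```

```bash
python3 look.py 6; python3 -c "
from cell import arm;s=arm.sense();print(s['contact_force'],s['wrist_torque'],s['tau'])"
```

```text
11.35 [-2.140e-01  4.930e-01  1.174e+00  1.000e-03  1.475e+00 -5.480e-01] [ 0.6355 -0.1003  0.2409] 0.05775385732995124
collar [([263.1, 204.4, 99.9, 104.4], 0.93)]
index_dot [([261.0, 205.8, 102.7, 102.0], 0.57)]
drawer_pull [([215.8, 113.3, 13.2, 114.3], 0.79)]
[ 2.47751845  5.51978978 -0.08342521] [ 0.84142174 -0.4033075  -0.1757173 ] [ -3.38166408 -64.99184847 -35.96182466  -1.36311416   0.4500488
   0.21307169]
```

View pics/w6.png

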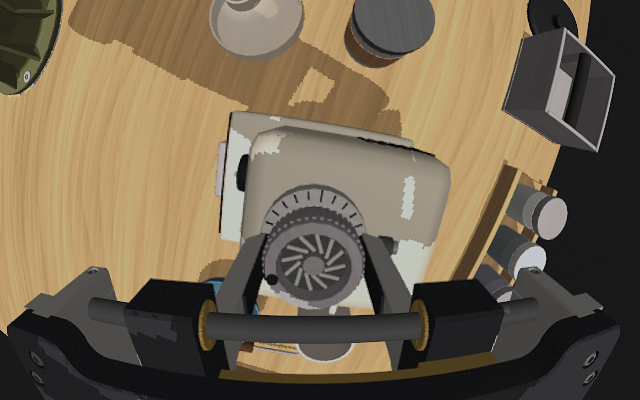

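The dot has turned with the gripper (same px) and the torque is about 0.18 N m. About 28° is left if there is no further whole turn.

Request:
play_rows(series=[[[0,0,0],[0,0,8],0],[[0,0,0.0001],[0,0,8],0],[[0,0,0.0001],[0,0,8],0],[[0,0,0],[0,0,8],0],[[0,0,0],[0,0,8],0]])

```text
time: 12.05
eef_pos: [0.6356, -0.1008, 0.2409]
ee_rot: [[0.351, 0.936, 0.001], [0.936, -0.351, -0.0], [0.0, 0.001, -1.0]]
contact_force: [2.2, 1.3, 1.4]
finger_gap: 0.0575
```

```bash
python3 look.py 7; python3 -c "
from cell import arm;s=arm.sense();print(s['contact_force'],s['wrist_torque'],s['tau'])"
```

```text
12.05 [-0.214  0.493  1.174 -0.     1.474  0.145] [ 0.6356 -0.1008  0.2409] 0.057530410003358776
collar [([265.8, 202.0, 97.7, 105.9], 0.57)]
index_dot [([261.0, 204.5, 102.9, 101.3], 0.67)]
drawer_pull [([219.7, 209.3, 21.1, 32.0], 0.57)]
[4.64367031 1.36942152 3.05667045] [ 0.18230685 -0.71619972  0.35940037] [ -1.77903548 -64.02315617 -34.41926479  -0.51218094   1.0082322
   0.71092587]
```

View pics/w7.png

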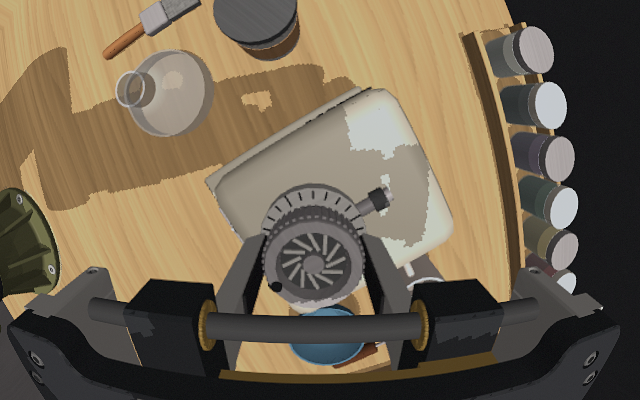

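The dot slipped against the gripper (now px 277,287) and the torque doubled, so it looks bottomed. I'll confirm with a little more turn.

Request:
play_rows(series=[[[0,0,0],[0,0,8],0],[[0,0,0],[0,0,8],0],[[0,0,0],[0,0,0],0]])

```text
time: 12.55
eef_pos: [0.6353, -0.1012, 0.241]
ee_rot: [[0.594, 0.805, 0.001], [0.805, -0.594, -0.0], [-0.0, 0.001, -1.0]]
contact_force: [1.5, -0.6, 4.1]
finger_gap: 0.0579
```

```bash
python3 look.py 8; python3 - <<'E'
from cell import arm;s=arm.sense();print(s['contact_force'],s['wrist_torque'],s['tau'])
from h import *
i=cv2.imread("pics/w8.png");cv2.imwrite("pics/w8c.png",cv2.resize(i[190:320,240:390],None,fx=5,fy=5,interpolation=cv2.INTER_CUBIC))
for n,px in ((6,(272,280)),(7,(277,287))):
    T=np.load(f"pics/w{n}.npy"); d=won(T,px,.27)[:2]-[.6353,-.1013];print(n,np.hypot(*d),(np.degrees(np.arctan2(d[1],d[0]))-189.5)%360)
E
```

```text
12.55 [-0.215  0.492  1.174 -0.     1.475  0.421] [ 0.6353 -0.1012  0.241 ] 0.057916061906223434
collar [([264.2, 203.2, 103.4, 103.7], 0.9), ([404.6, 219.8, 74.6, 59.3], 0.48)]
index_dot [([260.1, 204.5, 102.1, 96.7], 0.57)]
drawer_pull []
[ 0.8589899  -0.7647928   4.97438067] [-0.23441472 -0.06453745  0.35397192] [ 3.76588362e-02 -6.20550656e+01 -3.39962304e+01  2.62505170e-01
  3.38540431e-01  1.85806677e-01]
6 0.023373545452266144 30.794885548662705
7 0.022489374363164512 3.9148748083179044
```

View pics/w8c.png

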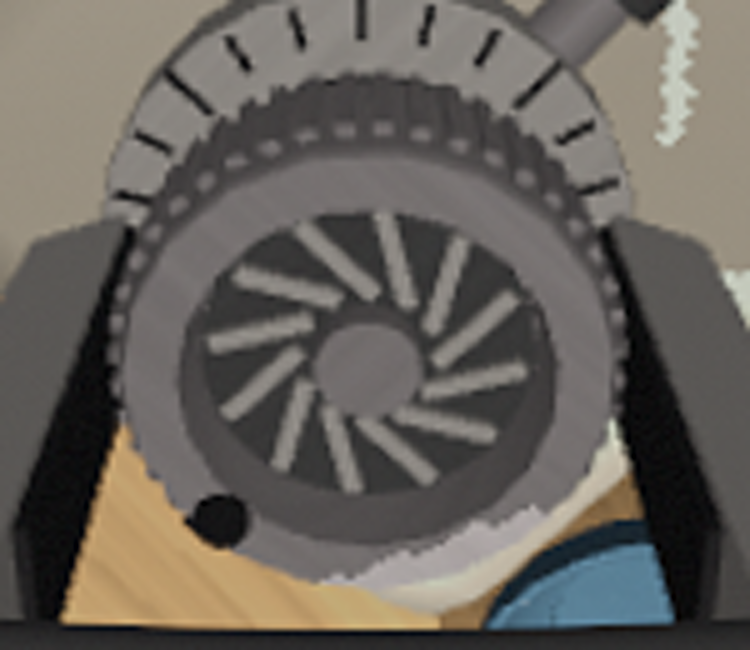

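```bash
python3 - <<'E'
from h import *
px=(240+220/5-.4,190+520/5-.4)
T=np.load(f"pics/w8.npy")
for z in (.27,.271):
    d=won(T,px,z)[:2]-[.6353,-.1013];print(px,np.hypot(*d),(np.degrees(np.arctan2(d[1],d[0]))-189.5+180)%360-180)
E
```

```text
(283.6, 293.6) 0.022732155101078042 2.520303309692963
(283.6, 293.6) 0.02217890112576909 1.632532188115647
```

The dot stayed at about 0–3° while the gripper turned another 16°, so the collar is bottomed out. Now I'll back off 90°.

Request:
play_rows(series=[[[0,0,0],[0,0,-8],0],[[0,0,-0.0001],[0,0,-8],0],[[0,0,0],[0,0,-8],0],[[0,0,-0.0001],[0,0,-8],0],[[0,0,-0.0001],[0,0,-8],0],[[0,0,-0.0001],[0,0,-8],0],[[0,0,0],[0,0,-8],0],[[0,0,-0.0001],[0,0,-8],0],[[0,0,-0.0001],[0,0,-8],0],[[0,0,0],[0,0,-8],0]], force=30)

```text
time: 13.75
eef_pos: [0.6361, -0.1011, 0.2416]
ee_rot: [[-0.695, 0.719, 0.003], [0.719, 0.695, -0.0], [-0.002, 0.002, -1.0]]
contact_force: [9.3, 0.2, 4.3]
finger_gap: 0.0575
```

Request:
play_rows(series=[[[0,0,0],[0,0,-6],0],[[0,0,-0.0001],[0,0,-5],0],[[0,0,0],[0,0,0],0],[[0,0,0],[0,0,0],0],[[0,0,0],[0,0,0],0]])

```text
time: 14.25
eef_pos: [0.6361, -0.101, 0.2417]
ee_rot: [[-0.816, 0.578, 0.003], [0.578, 0.816, -0.0], [-0.003, 0.002, -1.0]]
contact_force: [10.0, -0.1, 3.9]
finger_gap: 0.0574
```

```bash
python3 look.py 9; python3 - <<'E'
from cell import arm;s=arm.sense();print(s['contact_force'],s['wrist_torque'],s['tau'])
from h import *
i=cv2.imread("pics/w9.png");cv2.imwrite("pics/w9c.png",cv2.resize(i[190:320,240:390],None,fx=5,fy=5,interpolation=cv2.INTER_CUBIC))
E
```

```text
14.25 [-0.215  0.492  1.172  0.     1.474 -1.169] [ 0.6361 -0.101   0.2417] 0.05735802406228095
collar [([207.5, 74.7, 244.1, 237.7], 0.7), ([265.1, 203.6, 99.3, 105.5], 0.65)]
index_dot [([264.4, 202.5, 99.0, 104.0], 0.87)]
drawer_pull [([205.2, 74.4, 88.3, 96.8], 0.67), ([214.3, 269.9, 50.2, 74.1], 0.58)]
[ 8.75149425 -0.40247411  4.00095046] [-0.08507796 -1.70684124  0.07440205] [ -1.01133417 -63.39481115 -32.14942932  -0.44150406   2.33308688
   0.11374532]
```

View pics/w9c.png

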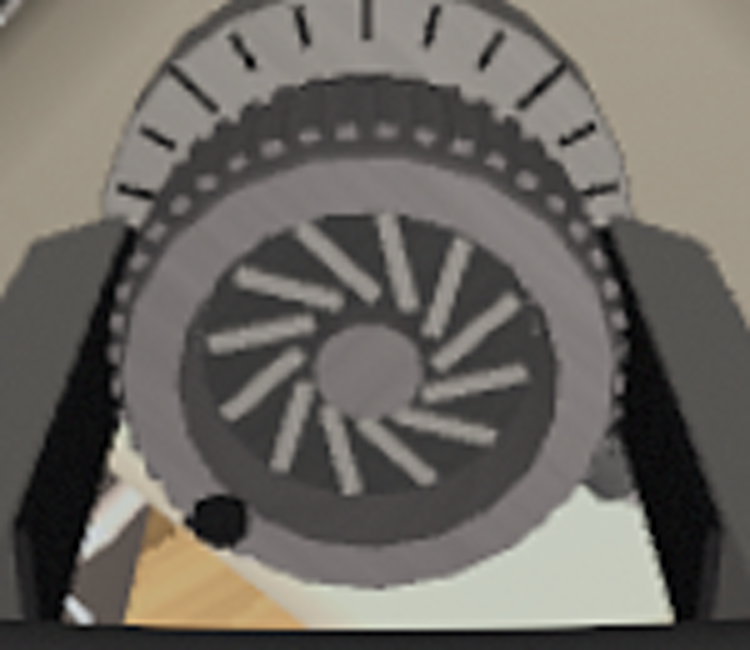

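View pics/w9.png

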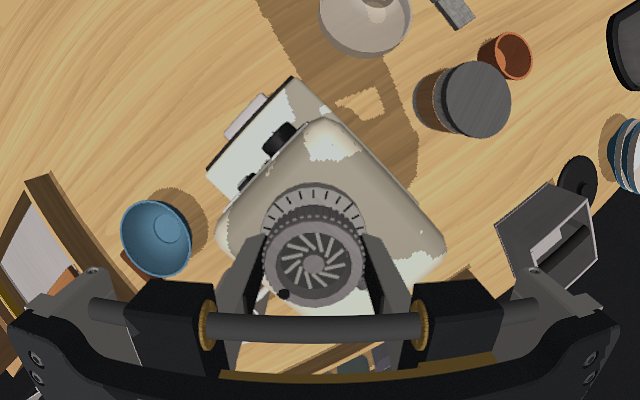

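The dot holds the same px relative to the gripper, and the gripper turned 91.1°. The drawer front is flush and the other things stand where they did. Handing in.

```bash
python3 -c "
from cell import arm;print(arm.sign_off())"
```

```text
the job is handed in; nothing more can be done
None
```

The drawer is pushed home, the collar was bottomed out and backed off a quarter turn, and the gripper is still holding it for you to tighten the lock screw. I handed the job in at about 14 s on the robot's clock; it gave no verdict.

- **Drawer:** I felt the catch give. At the shut position the pull met the hard stop at about 40 N on the fingers. The side and wrist pictures show the drawer front flush.
- **Collar down:** I turned it clockwise about 108° until the torque rose and the fingers slipped. On a further 16° of gripper turn, the index dot stayed at the grinder's front, within about 4°.
- **Back-off:** The gripper turned back 91.1° (from the measured tool pose), and the dot showed no slip against it. It is still gripping at a commanded 30 N, opening 57.4 mm, with the tool about 1 mm from the collar axis.

The dot readings by camera are only good to a few degrees, so the 0.07 rad bottoming limit rests mainly on the slip and the torque. My collar height measurement was too coarse to count turns; the slip at the stop showed there was no further whole turn. I touched nothing else, and nothing I could see in the last wrist pictures had moved.

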